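# Prove a governor switch: supply on, hold the lever over

## Task

Prove the governor switch on the test box: push the chrome toggle over to its on side (away from the robot), then with a fingertip push the roller lever of the switch right round to its stop post and keep it there against its spring. Finish while still holding it over, because it snaps back when let go. Only push the toggle and the lever, never grip them, and leave the box and the parts around it where they are.

Things in the scene. Friction and masses are not known exactly. Their poses are not given: they have to be found in the camera images.
- test_box: the switch test box: a grey sheet-metal case 160 mm deep (x) by 220 mm wide (y) on rubber feet, about 5 kg, standing free. Origin: centre of its underside, z up, x from its front edge to its rear (within 30 degrees of the robot's straight-ahead), y to its left. Its flat aluminium panel is 72 mm above the shelf; along the panel's rear edge stand lamps and binding posts up to 20 mm high
- stop_post (a point): top centre of the round stop post on the panel, 10 mm thick, 128 mm above the shelf. Right of it (box -y) stands the switch under test: a cast body 84 by 42 mm, its top 106 mm above the shelf, over box x -8 to 76 mm, y -81 to -39 mm, with the lever's upright shaft at box (10, -60) mm. Axes as the box
- toggle (a joint): the chrome toggle. 0 = off, leaning to the front of the box (box -x, the robot's side); 0.50 rad = on, leaning to the rear (box +x). It turns about box y at 7 mm above the panel, is over-centre (jumps to one end or the other from 0.25) and needs about 2 N at its tip
- toggle_tip (a point): centre of the 8 mm ball at the tip of the toggle's bat, 27 mm from its pivot, about 105 mm above the shelf; the bat is 5 to 7 mm thick and stands in an 18 mm nut and a 12 mm bush, 9 mm above the panel. The panel is free for 60 mm on the toggle's front side, apart from a 9 mm high fuse cap near the panel's front left corner
- test_lever (a joint): the steel roller lever of the switch under test. 0 = at rest, its arm pointing to the front of the box (box -x); it grows as the arm swings clockwise seen from above, towards the box's left (+y), to 0.96 rad (55 degrees), where the arm meets the stop post. A spring drives it back to 0: it takes 1 N at the roller to start it and about 3 N to hold it at the stop
- lever_shaft (a point): point on the upright axis of the lever's shaft, 126.5 mm above the shelf; it turns with the lever: -x points along the arm to the roller, y across the arm; at rest its axes are those of the box and the arm is pushed on its -y side
- lever_roller (a point): centre of the lever's roller, 80 mm along the arm from the shaft. The roller is an 18 mm disc, 122 to 131 mm above the shelf, on top of the arm's end; the arm is a flat steel bar 10 mm wide, 117 to 122 mm above the shelf, on an 18 mm hub; below it is free space down to the panel. Same axes as lever_shaft
- pulley: bystander: bronze grooved pulley lying flat, 84 mm across, 28 mm high; origin at the centre of its underside
- pawl_block: bystander: black cast block with pawl and coil spring, 74 by 46 mm, about 53 mm high; origin at the centre of its underside
- bearing: bystander: steel ball bearing lying flat, 52 mm across, 15 mm high; origin at the centre of its underside
- oil_can: bystander: small steel oil can, 60 mm across, 122 mm high with its spout; origin at the centre of its underside
- spare_lever: bystander: spare roller lever lying loose on the shelf, 105 mm long, 14 mm high; not the one to push; origin midway along it, on its underside
- spanner: bystander: open-ended spanner 190 mm long lying flat in front of the box; origin near its middle
- lug: bystander: copper grounding lug, 62 by 18 mm, 11 mm high, lying loose on the box's panel near its front edge, under the lever's sweep; origin about midway along it, on its underside

How it is judged:
By the outcome, as a careful person would: the job done as asked, in the order asked, and still so for the second after the job is handed in, while the arm keeps its last pose, push and grip.
It also fails if it takes over 48 s, if anything falls off the work surface, if the arm or the gripper's body presses on something with over 40 N, if the wrist force passes 120 N, or if a joint passes its speed limit or range.

## Robot

A 7-joint arm with a two-finger parallel gripper is mounted at the origin on the work surface. World frame = base frame: x ahead of the robot, y to its left, z up, the work surface at z = 0. Lengths are in m, angles in degrees, forces in N, time in s.
With the tool pointing down it reaches from about 0.375 to 0.925 m from the base axis. Payload 3.1 kg.
Tool frame: the origin (TCP) lies on the centre line of the jaws, within the pads' length; the fingertips stand robot.tcp_to_tips ahead of it and the grasp point (between the pads) lies 11 mm behind it (robot.tcp_to_tips is the distance from the TCP to the fingertips, in m); z points along the fingers, y is the line along which they close (so a half turn about z gives the same grasp; the last joint's range is limited). The gripper opens to 85 mm and grips with 20 to 120 N. Pads are 22 mm wide; open, the fingers measure 114 mm over their backs; the gripper's body (76 mm by 85 mm) begins 54 mm behind the grasp point. The pads swing forward as they close: fully open they stand 13 mm farther back than shut.
Start: joints at [62.005, 21.939, 2.515, 91.553, -1.026, 66.532, -2.859], TCP at [0.248, -0.601, 0.239] pointing down, gripper open.
Joint ranges: [-149.38, 149.38], [-23.57, 123.04], [-84.95, 90], [0, 143.3], [-89.99, 269.99], [3.08, 112.72], [-163.45, 163.45]. Speed limits (degrees/s): [159.86, 159.86, 180, 180, 180, 180, 180].

## Interface

Orientations are given as a 3x3 rotation matrix whose columns are the frame's x, y, z axes.
In Python, from plant import readout, viewer, robot gives the robot as it stands. The module is installed in compiled form; this text tells all that it offers.
- The arm moves only by the tool play_rows, never from a script. Its argument "targets" is a list of rows, each an object of numbers: "x", "y", "z": the shift along the tool's x, y, z in m; "ax", "ay", "az": the turn, a rotation vector about the tool's x, y, z in rad. In form: [{"x": .., "y": .., "z": .., "ax": .., "ay": .., "az": ..}, ...]. A call has 1 to 10 rows; each row is the pose to reach, as a shift and turn from the pose commanded when the call began, along the tool's axes at that moment; what a row does not reach only later rows make up. A row lasts 1/10 s, in which the tool goes at most 50 mm and 8.59 degrees, less where a joint would pass 70% of its speed; a pose out of reach is approached as far as the arm can. A call with a gripper value outside its range is refused whole. "gripper" is the finger opening in m, from 0 to 0.0854, set as the call begins (left out, the last holds). The fingers move at their own pace and stop on an object; the grip force is fixed at half the most. Time passes only in rows, so rows that repeat a pose let the fingers close. It gives the time, the measured TCP pose, the force, the opening and the grip force at its end, in the units of the state.
- readout.read_state(): the state, without advancing time (a new reading comes with each control period).
- viewer.camera(name): name is "scene" or "top"; returns (picture, depth): 480x640x3 uint8, blue, green, red; 480x640 float32, m along the optical axis (not along the pixel's ray), 0 where there is no reading.
- viewer.camera_model(name): a dict with "fx", "fy", "cx", "cy" (pixels), "k1" (the pictures are not rectified: a ray, as slopes to the right and down, at radius r is drawn at 1 + k1 r^2 times it, then the intrinsics apply), "R" (3x3) and "t" (3): a world point X has camera coordinates R X + t. Camera axes: x right, y down, z forward; pixel columns grow to the right and rows downward; lengths in m; the calibration is good to about 2 mm. A picture is of the moment at which its call begins. camera_model takes no time and is no camera call.
- robot.sign_off(): hands the job in; it is judged then, once.
The state is a dict: "clock": time; "joints": joint angles; "dq": joint speeds; "joint_efforts": joint torques, N m; "ee_pos": TCP position; "tool_rot": TCP orientation; "ft_force": force on the tool from outside, world axes, zero at the start; "torque": the same for the moment, N m; "opening": finger opening in m; "finger_force": force on a finger pad.
Only numpy, scipy, OpenCV 4.12 (cv2) and the standard library are available. Lean on these libraries where they do the work, as an engineer would, in place of code of your own. Each camera call takes 0.05 s, during which the arm holds its last target. There are 200 camera calls.

## Working session

There is one attempt and no reset: what is moved stays moved. The work goes in short steps, Python scripts to look and compute and a tool call to move; the robot and the scene stay as the last step left them, time stands still between calls to the robot, and variables do not carry over. Pictures are saved under pics/ and viewed, at most 10 in all, crops included, and the job is handed in when it is done.

Besides the shell and the picture viewer there is one more tool, called after "Emit:" by a JSON object that holds its "name" and its "arguments", one argument or row to a line. play_rows: Moves the arm, as the interface text tells. Its arguments: {"type":"object","properties":{"targets":{"type":"array"},"gripper":{"type":"number"}},"required":["targets"]}

```bash
mkdir -p pics; cat > h.py <<'E'
import numpy as np, cv2
from plant import readout, viewer, robot
def cam(n):
    p,d=viewer.camera(n); return p,d,viewer.camera_model(n)
def ray(m,u,v):
    x=(u-m['cx'])/m['fx']; y=(v-m['cy'])/m['fy']; a,b=x,y
    for _ in range(20):
        s=1+m['k1']*(a*a+b*b); a,b=x/s,y/s
    R=np.array(m['R']);t=np.array(m['t'])
    return -R.T@t, R.T@np.array([a,b,1.])
def onz(m,u,v,z):
    o,d=ray(m,u,v); return o+d*(z-o[2])/d[2]
def dep(m,d,u,v):
    o,r=ray(m,u,v); return o+r*d[int(round(v)),int(round(u))]
def proj(m,X):
    c=np.array(m['R'])@np.array(X)+np.array(m['t']); a,b=c[:2]/c[2]; s=1+m['k1']*(a*a+b*b)
    return m['fx']*a*s+m['cx'],m['fy']*b*s+m['cy']
E
python3 - <<'E'
from h import *
for n in('scene','top'):
    p,d,m=cam(n); cv2.imwrite(f'pics/{n}1.png',p); print(n,m)
print(readout.read_state()); print(robot.tcp_to_tips)
E
```

```text
scene {'fx': 553.8600319658864, 'fy': 553.8600319658864, 'cx': 321.8616462701091, 'cy': 244.54422419159212, 'k1': -0.13992572937046904, 'R': array([[ 0.14861482,  0.98880544,  0.01332023],
       [ 0.8561708 , -0.12191633, -0.50210355],
       [-0.49485877,  0.08602442, -0.86470492]]), 't': array([-0.13725143, -0.48006748,  1.29060887])}
top {'fx': 616.3901175804535, 'fy': 616.3901175804535, 'cx': 317.9823950400855, 'cy': 235.65503994638044, 'k1': -0.06660659761701168, 'R': array([[ 0.00886681, -0.99968576,  0.02344697],
       [-0.99734731, -0.01053533, -0.07202323],
       [ 0.07224761, -0.02274616, -0.99712732]]), 't': array([0.03943999, 0.60025995, 1.05052793])}
{'clock': 0.1, 'joints': array([62.00367189, 21.98873052,  2.51133619, 91.64073061, -1.02461133,
       66.53185613, -2.86055383]), 'dq': array([-0.06878752, -0.05073255,  0.09635602, -0.182422  , -0.01478629,
       -0.08002558, -0.05553186]), 'joint_efforts': array([ 2.90979558e-03, -4.34727466e+01,  1.02923434e+00, -2.50453430e+01,
        1.08348767e-02,  5.45939241e-03,  1.12633742e-05]), 'ee_pos': array([ 0.24729666, -0.60020656,  0.23799093]), 'tool_rot': array([[ 9.24568870e-01,  3.81013513e-01, -1.05269222e-03],
       [ 3.81014941e-01, -9.24566304e-01,  2.18268843e-03],
       [-1.41649970e-04, -2.41913724e-03, -9.99997064e-01]]), 'ft_force': array([-0.35570953, -0.20882425, -0.625224  ]), 'torque': array([ 0.0530105 ,  0.04743435, -0.05013549]), 'finger_force': 0.0, 'opening': 0.08555958891719233}
0.008
```

View pics/scene1.png

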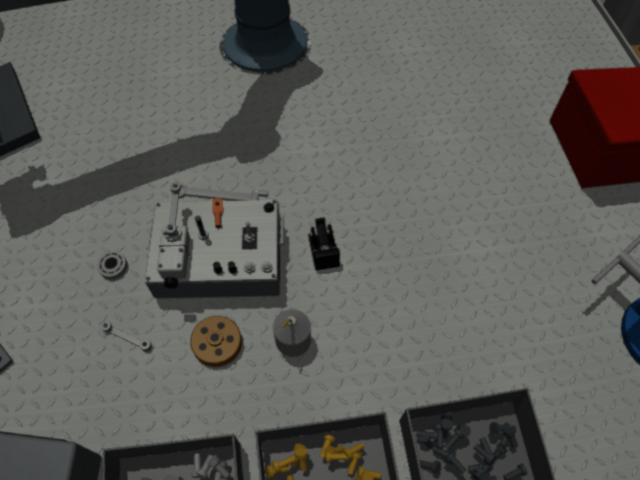

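View pics/top1.png

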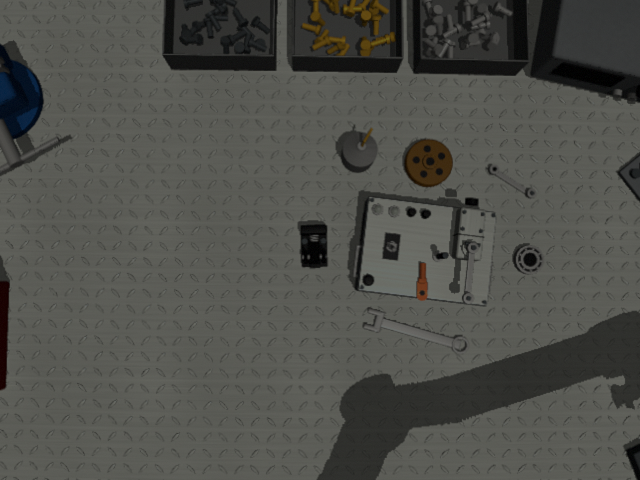

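The box is at about (425,250) in the top view. The lever runs from the shaft (472,245) to the roller (467,297), the stop post is at (440,254) and the toggle is on the dark plate at (391,246). I'll zoom in on both views.

```bash
python3 - <<'E'
from h import *
a=cv2.imread('pics/top1.png')[180:315,340:510]; b=cv2.imread('pics/scene1.png')[170:305,135:295]
f=lambda i:cv2.resize(cv2.convertScaleAbs(i,alpha=1.5),None,fx=4.4,fy=4.4,interpolation=cv2.INTER_CUBIC)
cv2.imwrite('pics/topc.png',f(a));cv2.imwrite('pics/scc.png',f(b))
E
```

```text
(no output)
```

View pics/topc.png

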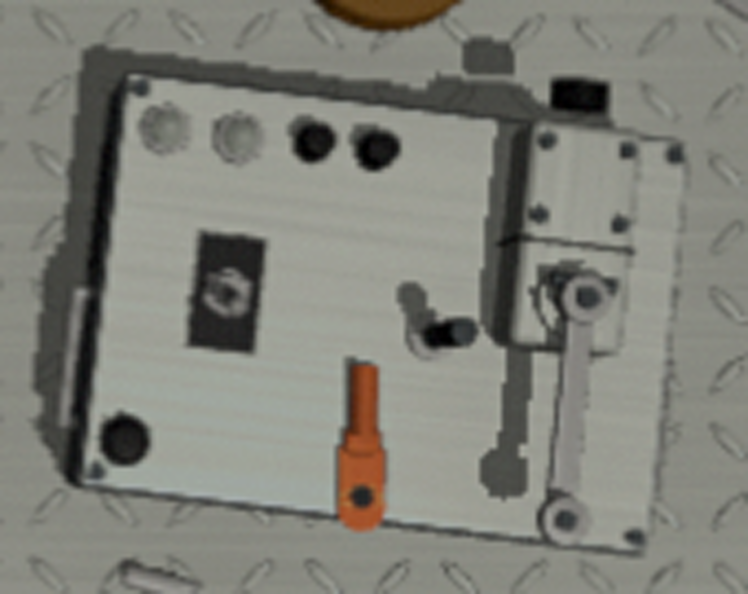

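View pics/scc.png

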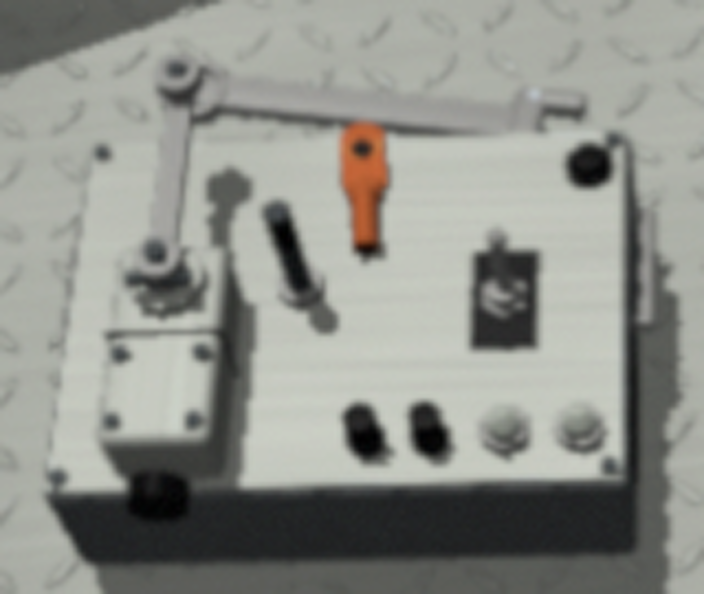

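```bash
cat > m1.py <<'E'
from h import *
mt=viewer.camera_model('top'); ms=viewer.camera_model('scene')
T=lambda u,v:((u+.5)/4.4-.5+340,(v+.5)/4.4-.5+180)
S=lambda u,v:((u+.5)/4.4-.5+135,(v+.5)/4.4-.5+170)
def tri(a,b):
    o1,d1=ray(mt,*T(*a));o2,d2=ray(ms,*S(*b))
    s=np.linalg.lstsq(np.c_[d1,-d2],o2-o1,rcond=None)[0]
    p,q=o1+s[0]*d1,o2+s[1]*d2
    return (p+q)/2,np.linalg.norm(p-q)
pts=dict(FL=((96,471),(614,138)),FR=((634,537),(102,152)),RL=((140,88),(610,467)),RR=((675,153),(57,478)),
 shaft=((588,297),(155,252)),roller=((566,520),(177,70)),post=((461,331),(276,210)),nut=((229,293),(505,297)),lugeye=((361,497),(362,149)),lugend=((366,365),(367,247)),fuse=((126,440),(590,163)))
if __name__=='__main__':
    P={}
    for k,(a,b) in pts.items():
        x,e=tri(a,b);P[k]=x;print(k,x.round(4),round(e,4))
    # box frame
    sc=[P[k] for k in('FL','FR','RL','RR')]; c=np.mean(sc,0)
    y=(P['FL']+P['RL']-P['FR']-P['RR']);x=(P['RL']+P['RR']-P['FL']-P['FR'])
    print(np.degrees(np.arctan2(x[1],x[0])),np.degrees(np.arctan2(-y[0],y[1])))
    th=(np.arctan2(x[1],x[0])+np.arctan2(-y[0],y[1]))/2
    R=np.array([[np.cos(th),np.sin(th)],[-np.sin(th),np.cos(th)]])
    print('c',c)
    for k in P: print(k,((R@(P[k]-c)[:2])*1000).round(1),(P[k][2]*1000).round(1))
    tip=S(498,236); print('tip@105',(R@(onz(ms,*tip,.105)-c)[:2]*1000).round(1))
E
python3 m1.py
```

```text
FL [ 0.5127 -0.0247  0.0763] 0.0018
FR [ 0.4892 -0.2288  0.0755] 0.0008
RL [ 0.6572 -0.0414  0.0737] 0.0012
RR [ 0.6347 -0.2455  0.0764] 0.0012
shaft [ 0.5765 -0.1961  0.1308] 0.0016
roller [ 0.497  -0.1868  0.1331] 0.0018
post [ 0.5639 -0.151   0.1295] 0.0003
nut [ 0.5799 -0.0743  0.0758] 0.0025
lugeye [ 0.5037 -0.1246  0.0764] 0.0013
lugend [ 0.5531 -0.1251  0.0811] 0.0025
fuse [ 0.5244 -0.0356  0.078 ] 0.0022
-6.580921560505923 -6.446173485925201
c [ 0.57344301 -0.13510793  0.07548287]
FL [-72.8 102.8] 76.3
FR [ -73.1 -102.6] 75.5
RL [ 72.6 102.6] 73.7
RR [  73.3 -102.8] 76.4
shaft [  9.9 -60.2] 130.8
roller [-70.1 -60. ] 133.1
post [ -7.7 -16.9] 129.5
nut [-0.5 61.2] 75.8
lugeye [-70.5   2.5] 76.4
lugend [-21.4   7.7] 81.1
fuse [-60.   93.3] 78.0
tip@105 [-9.6 62.4]
```

Emit:
{"name": "play_rows", "arguments": {
  "targets": [
    {"x": 0.015, "y": -0.012, "z": 0, "az": 0.03},
    {"x": 0.04, "y": -0.033, "z": 0, "az": 0.08},
    {"x": 0.07, "y": -0.057, "z": 0, "az": 0.14},
    {"x": 0.1, "y": -0.081, "z": 0, "az": 0.2},
    {"x": 0.13, "y": -0.106, "z": 0, "az": 0.26},
    {"x": 0.16, "y": -0.13, "z": 0, "az": 0.32},
    {"x": 0.19, "y": -0.155, "z": 0, "az": 0.38},
    {"x": 0.22, "y": -0.179, "z": 0, "az": 0.44},
    {"x": 0.24, "y": -0.195, "z": 0, "az": 0.504},
    {"x": 0.24, "y": -0.195, "z": 0, "az": 0.504}
  ],
  "gripper": 0
}}

```text
schema error: expected keys x, y, z, ax, ay, az
```

```bash
cat >> h.py <<'E'
C=np.array([.5734,-.1351]); TH=np.radians(-6.5); RB=np.array([[np.cos(TH),-np.sin(TH)],[np.sin(TH),np.cos(TH)]])
def st(bx=None,by=None,z=None):
    s=readout.read_state(); p=s['ee_pos'];R=s['tool_rot']
    print('t',s['clock'],'p',p.round(4),'box',(RB.T@(p[:2]-C)*1000).round(1),'F',s['ft_force'].round(1),'open',round(s['opening'],4),'yaw',np.degrees(np.arctan2(R[1,0],R[0,0])).round(2),'zax',R[:,2].round(4))
    if bx is not None: print('shift',(R.T@(np.r_[C+RB@[bx,by],z]-p)).round(4))
    return s
E
python3 -c "
from h import *
st(-.045,.062,.2)"
```

```text
t 0.1 p [ 0.2473 -0.6002  0.238 ] box [-271.4 -499. ] F [-0.4 -0.2 -0.6] open 0.0856 yaw 22.4 zax [-0.0011  0.0022 -1.    ]
shift [ 0.4693 -0.3817  0.0388]
```

Emit:
{"name": "play_rows", "arguments": {
  "targets": [
    {"x": 0.015, "y": -0.012, "z": 0, "ax": 0, "ay": 0, "az": 0.03},
    {"x": 0.04, "y": -0.033, "z": 0, "ax": 0, "ay": 0, "az": 0.08},
    {"x": 0.07, "y": -0.057, "z": 0, "ax": 0, "ay": 0, "az": 0.14},
    {"x": 0.1, "y": -0.081, "z": 0, "ax": 0, "ay": 0, "az": 0.2},
    {"x": 0.13, "y": -0.106, "z": 0, "ax": 0, "ay": 0, "az": 0.26},
    {"x": 0.16, "y": -0.13, "z": 0, "ax": 0, "ay": 0, "az": 0.32},
    {"x": 0.19, "y": -0.155, "z": 0, "ax": 0, "ay": 0, "az": 0.38},
    {"x": 0.22, "y": -0.179, "z": 0, "ax": 0, "ay": 0, "az": 0.44},
    {"x": 0.24, "y": -0.195, "z": 0, "ax": 0, "ay": 0, "az": 0.504},
    {"x": 0.24, "y": -0.195, "z": 0, "ax": 0, "ay": 0, "az": 0.504}
  ],
  "gripper": 0
}}

```text
clock: 1.1
ee_pos: [0.3979, -0.3242, 0.2388]
tool_rot: [[0.995, -0.105, 0.0], [-0.105, -0.995, 0.003], [0.0, -0.003, -1.0]]
ft_force: [0.3, -0.8, -1.0]
opening: 0.0003
finger_force: 0.0
```

```bash
python3 -c "
from h import *
st(-.045,.062,.2)"
```

```text
t 1.1 p [ 0.3979 -0.3242  0.2388] box [-153.  -207.7] F [ 0.3 -0.8 -1. ] open 0.0003 yaw -6.01 zax [ 3.0e-04  2.6e-03 -1.0e+00]
shift [ 0.1103 -0.2687  0.0395]
```

Emit:
{"name": "play_rows", "arguments": {
  "targets": [
    {"x": 0.01, "y": -0.02, "z": 0, "ax": 0, "ay": 0, "az": 0.0},
    {"x": 0.025, "y": -0.06, "z": 0, "ax": 0, "ay": 0, "az": 0.0},
    {"x": 0.045, "y": -0.105, "z": 0, "ax": 0, "ay": 0, "az": 0},
    {"x": 0.06, "y": -0.15, "z": 0.005, "ax": 0, "ay": 0, "az": 0},
    {"x": 0.08, "y": -0.195, "z": 0.015, "ax": 0, "ay": 0, "az": 0},
    {"x": 0.095, "y": -0.235, "z": 0.025, "ax": 0, "ay": 0, "az": 0},
    {"x": 0.105, "y": -0.26, "z": 0.035, "ax": 0, "ay": 0, "az": 0},
    {"x": 0.11, "y": -0.268, "z": 0.038, "ax": 0, "ay": 0, "az": 0},
    {"x": 0.11, "y": -0.268, "z": 0.038, "ax": 0, "ay": 0, "az": 0},
    {"x": 0.11, "y": -0.268, "z": 0.038, "ax": 0, "ay": 0, "az": 0}
  ]
}}

```text
clock: 2.1
ee_pos: [0.5342, -0.0783, 0.2013]
tool_rot: [[0.993, -0.116, -0.001], [-0.116, -0.993, -0.002], [-0.001, 0.002, -1.0]]
ft_force: [0.2, -0.1, -1.1]
opening: -0.0003
finger_force: 0.0
```

```bash
python3 -c "
from h import *
st(-.045,.062,.105)
p,d,m=cam('scene'); c=p[150:310,170:330]; cv2.imwrite('pics/s2.png',cv2.resize(cv2.convertScaleAbs(c,alpha=1.5),None,fx=3.7,fy=3.7,interpolation=cv2.INTER_CUBIC))"
```

```text
t 2.1 p [ 0.5342 -0.0783  0.2013] box [-45.3  52. ] F [ 0.2 -0.1 -1.1] open -0.0003 yaw -6.66 zax [-8.0e-04 -1.5e-03 -1.0e+00]
shift [ 0.0004 -0.0101  0.0962]
```

View pics/s2.png

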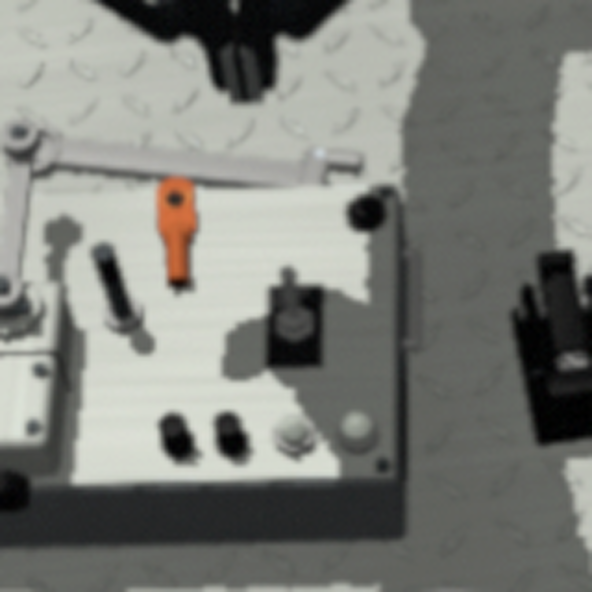

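The fingertips are at crop pixel (240,100). The toggle still leans to the front, with its tip at (288,270). Next I check the fingertip offset and the toggle position.

```bash
python3 -c "
from h import *
s=st(); p=s['ee_pos']; ms=viewer.camera_model('scene')
for dz in (0,-.008,-.015):
  for bx in (.011,-.011):
    u,v=proj(ms,np.r_[p[:2]+RB@[bx,0],p[2]+dz]); print(dz,bx,((u-170)*3.7).round(),((v-150)*3.7).round())
for bx,by,z in((-.0075,.0615,.105),(-.0075,.0615,.109),(-.001,.0615,.079)):
  u,v=proj(ms,np.r_[C+RB@[bx,by],z]); print(bx,((u-170)*3.7).round(),((v-150)*3.7).round())
"
```

```text
t 2.15 p [ 0.5342 -0.0786  0.2015] box [-45.3  51.7] F [-0.  -0.4  0. ] open 0.0001 yaw -6.72 zax [-3.0e-04 -1.6e-03 -1.0e+00]
0 0.011 240.0 96.0
0 -0.011 243.0 54.0
-0.008 0.011 243.0 107.0
-0.008 -0.011 245.0 65.0
-0.015 0.011 245.0 117.0
-0.015 -0.011 247.0 76.0
-0.0075 286.0 275.0
-0.0075 285.0 270.0
-0.001 291.0 318.0
```

Emit:
{"name": "play_rows", "arguments": {
  "targets": [
    {"x": 0, "y": -0.003, "z": 0.01, "ax": 0, "ay": 0, "az": 0.0},
    {"x": 0, "y": -0.006, "z": 0.03, "ax": 0, "ay": 0, "az": 0.0},
    {"x": 0, "y": -0.01, "z": 0.05, "ax": 0, "ay": 0, "az": 0},
    {"x": 0, "y": -0.01, "z": 0.065, "ax": 0, "ay": 0, "az": 0},
    {"x": 0, "y": -0.01, "z": 0.075, "ax": 0, "ay": 0, "az": 0},
    {"x": 0, "y": -0.01, "z": 0.085, "ax": 0, "ay": 0, "az": 0},
    {"x": 0, "y": -0.01, "z": 0.092, "ax": 0, "ay": 0, "az": 0},
    {"x": 0, "y": -0.01, "z": 0.096, "ax": 0, "ay": 0, "az": 0},
    {"x": 0, "y": -0.01, "z": 0.096, "ax": 0, "ay": 0, "az": 0}
  ]
}}

```text
clock: 3.05
ee_pos: [0.5358, -0.0655, 0.1049]
tool_rot: [[0.994, -0.113, -0.001], [-0.113, -0.994, 0.0], [-0.001, 0.0, -1.0]]
ft_force: [0.2, -0.3, 0.6]
opening: 0.0001
finger_force: 0.0
```

```bash
python3 -c "
from h import *
st(-.018,.062,.105)"
```

```text
t 3.05 p [ 0.5358 -0.0655  0.1049] box [-45.3  64.9] F [ 0.2 -0.3  0.6] open 0.0001 yaw -6.49 zax [-6.e-04  1.e-04 -1.e+00]
shift [ 0.0273  0.0029 -0.0001]
```

Emit:
{"name": "play_rows", "arguments": {
  "targets": [
    {"x": 0.008, "y": 0.002, "z": 0, "ax": 0, "ay": 0, "az": 0.0},
    {"x": 0.016, "y": 0.002, "z": 0, "ax": 0, "ay": 0, "az": 0.0},
    {"x": 0.02, "y": 0.002, "z": 0, "ax": 0, "ay": 0, "az": 0},
    {"x": 0.023, "y": 0.002, "z": 0, "ax": 0, "ay": 0, "az": 0},
    {"x": 0.026, "y": 0.002, "z": 0, "ax": 0, "ay": 0, "az": 0},
    {"x": 0.028, "y": 0.002, "z": 0, "ax": 0, "ay": 0, "az": 0},
    {"x": 0.03, "y": 0.002, "z": 0, "ax": 0, "ay": 0, "az": 0},
    {"x": 0.032, "y": 0.002, "z": 0, "ax": 0, "ay": 0, "az": 0},
    {"x": 0.033, "y": 0.002, "z": 0, "ax": 0, "ay": 0, "az": 0},
    {"x": 0.033, "y": 0.002, "z": 0, "ax": 0, "ay": 0, "az": 0}
  ]
}}

```text
clock: 4.05
ee_pos: [0.5689, -0.0712, 0.1053]
tool_rot: [[0.994, -0.113, 0.001], [-0.113, -0.994, 0.0], [0.001, -0.0, -1.0]]
ft_force: [-0.1, 0.3, -0.8]
opening: 0.0
finger_force: 0.0
```

```bash
python3 -c "
from h import *
st(-.018,.062,.105)
p,d,m=cam('scene'); c=p[150:310,170:330]; cv2.imwrite('pics/s3.png',cv2.resize(cv2.convertScaleAbs(c,alpha=1.6),None,fx=3.7,fy=3.7,interpolation=cv2.INTER_CUBIC))"
```

```text
t 4.05 p [ 0.5689 -0.0712  0.1053] box [-11.8  63. ] F [-0.1  0.3 -0.8] open 0.0 yaw -6.48 zax [ 6.e-04  1.e-04 -1.e+00]
shift [-0.0063  0.001   0.0003]
```

View pics/s3.png

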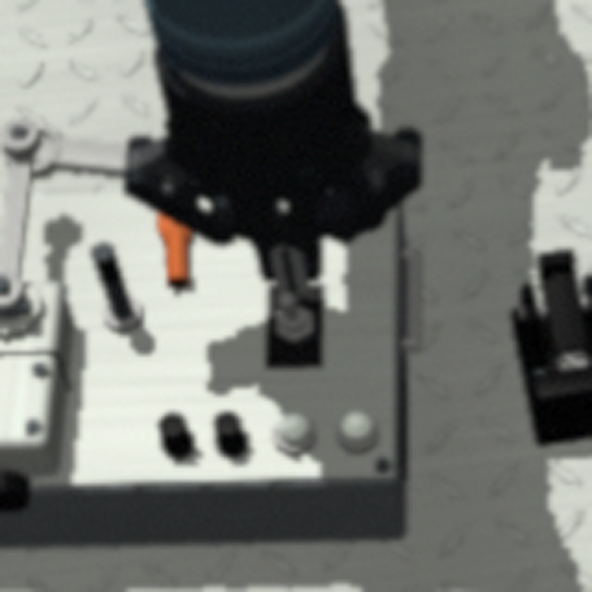

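The ball now appears at about (287,298), roughly where the on position should be, and the force is zero. I'll nudge it 2 mm further, then back off and check.

Emit:
{"name": "play_rows", "arguments": {
  "targets": [
    {"x": 0.001, "y": 0, "z": 0, "ax": 0, "ay": 0, "az": 0.0},
    {"x": 0.002, "y": 0, "z": 0, "ax": 0, "ay": 0, "az": 0.0},
    {"x": 0.002, "y": 0, "z": 0, "ax": 0, "ay": 0, "az": 0}
  ]
}}

```text
clock: 4.4
ee_pos: [0.5706, -0.0714, 0.1053]
tool_rot: [[0.994, -0.113, 0.0], [-0.113, -0.994, 0.0], [0.0, -0.0, -1.0]]
ft_force: [-0.6, 0.2, -0.3]
opening: -0.0
finger_force: 0.0
```

Emit:
{"name": "play_rows", "arguments": {
  "targets": [
    {"x": -0.008, "y": 0, "z": 0, "ax": 0, "ay": 0, "az": 0.0},
    {"x": -0.02, "y": 0, "z": 0, "ax": 0, "ay": 0, "az": 0.0},
    {"x": -0.035, "y": 0, "z": -0.01, "ax": 0, "ay": 0, "az": 0},
    {"x": -0.045, "y": 0, "z": -0.03, "ax": 0, "ay": 0, "az": 0.0},
    {"x": -0.06, "y": 0, "z": -0.055, "ax": 0, "ay": 0, "az": 0.0},
    {"x": -0.08, "y": 0, "z": -0.075, "ax": 0, "ay": 0, "az": 0},
    {"x": -0.085, "y": 0, "z": -0.08, "ax": 0, "ay": 0, "az": 0}
  ]
}}

```text
clock: 5.1
ee_pos: [0.4846, -0.0617, 0.1871]
tool_rot: [[0.994, -0.113, 0.002], [-0.113, -0.994, -0.001], [0.002, 0.001, -1.0]]
ft_force: [0.3, -0.0, -0.3]
opening: -0.0003
finger_force: 0.0
```

```bash
python3 -c "
from h import *
st(-.12,-.110,.185)
p,d,m=cam('scene'); c=p[150:310,135:295]; cv2.imwrite('pics/s4.png',cv2.resize(cv2.convertScaleAbs(c,alpha=1.6),None,fx=3.7,fy=3.7,interpolation=cv2.INTER_CUBIC))
for bx in (-.0075,.0055):
  u,v=proj(m,np.r_[C+RB@[bx,.0615],.105]); print(bx,((u-135)*3.7).round(),((v-150)*3.7).round())
"
```

```text
t 5.1 p [ 0.4846 -0.0617  0.1871] box [-96.5  62.9] F [ 0.3 -0.  -0.3] open -0.0003 yaw -6.48 zax [ 0.0019 -0.0012 -1.    ]
shift [-0.0236  0.1729  0.0022]
-0.0075 415.0 275.0
0.0055 414.0 300.0
```

View pics/s4.png

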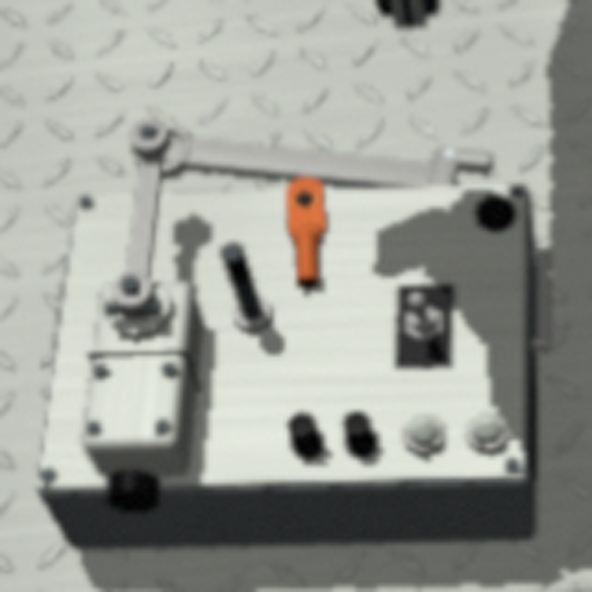

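The toggle is on, with its ball at crop (415,298) where 300 was predicted. The lever, post and lug have not moved. Next I go to the lever's right side.

Emit:
{"name": "play_rows", "arguments": {
  "targets": [
    {"x": 0.005, "y": 0.015, "z": 0, "ax": 0, "ay": 0, "az": 0},
    {"x": 0.01, "y": 0.045, "z": 0, "ax": 0, "ay": 0, "az": 0},
    {"x": 0.015, "y": 0.08, "z": 0, "ax": 0, "ay": 0, "az": 0},
    {"x": 0.02, "y": 0.115, "z": 0, "ax": 0, "ay": 0, "az": 0},
    {"x": 0.02, "y": 0.145, "z": 0, "ax": 0, "ay": 0, "az": 0},
    {"x": 0.02, "y": 0.163, "z": 0, "ax": 0, "ay": 0, "az": 0},
    {"x": 0.02, "y": 0.168, "z": 0, "ax": 0, "ay": 0, "az": 0},
    {"x": 0.02, "y": 0.168, "z": 0, "ax": 0, "ay": 0, "az": 0}
  ]
}}

```text
clock: 5.95
ee_pos: [0.4863, -0.2313, 0.1842]
tool_rot: [[0.993, -0.115, -0.001], [-0.115, -0.993, 0.001], [-0.002, -0.001, -1.0]]
ft_force: [-0.5, -0.1, -0.4]
opening: -0.0004
finger_force: 0.0
```

```bash
python3 -c "
from h import *
st(-.075,-.105,.118)"
```

```text
t 5.95 p [ 0.4863 -0.2313  0.1842] box [ -75.6 -105.4] F [-0.5 -0.1 -0.4] open -0.0004 yaw -6.58 zax [-1.5e-03  9.0e-04 -1.0e+00]
shift [ 0.0007 -0.0004  0.0662]
```

Emit:
{"name": "play_rows", "arguments": {
  "targets": [
    {"x": 0, "y": 0, "z": 0.01, "ax": 0, "ay": 0, "az": 0},
    {"x": 0, "y": 0, "z": 0.03, "ax": 0, "ay": 0, "az": 0},
    {"x": 0, "y": 0, "z": 0.047, "ax": 0, "ay": 0, "az": 0},
    {"x": 0, "y": 0, "z": 0.06, "ax": 0, "ay": 0, "az": 0},
    {"x": 0, "y": 0, "z": 0.067, "ax": 0, "ay": 0, "az": 0},
    {"x": 0, "y": 0, "z": 0.067, "ax": 0, "ay": 0, "az": 0}
  ]
}}

```text
clock: 6.55
ee_pos: [0.4862, -0.2297, 0.1169]
tool_rot: [[0.994, -0.111, -0.002], [-0.111, -0.994, 0.001], [-0.002, -0.001, -1.0]]
ft_force: [-1.0, 0.9, 0.9]
opening: -0.0001
finger_force: 0.0
```

```bash
cat > arc.py <<'E'
from h import *
import sys
# tool rows following the lever, from actual pose; args: end angles (deg), d
s=st(); p=s['ee_pos']; b=RB.T@(p[:2]-C)
yaw=np.arctan2(s['tool_rot'][1,0],s['tool_rot'][0,0])
d=float(sys.argv[1])
for a in map(float,sys.argv[2:]):
    t=np.radians(a); x,y=-.078,-d
    w=C+RB@[.010+x*np.cos(t)+y*np.sin(t),-.060-x*np.sin(t)+y*np.cos(t)]
    sh=s['tool_rot'].T@np.r_[w-p[:2],0]
    print(a,'x %.4f y %.4f az %.3f'%(sh[0],sh[1],yaw-(TH-t)))
E
python3 arc.py .0235 0 3 7 11 15 19 23 27 31
```

```text
t 6.55 p [ 0.4862 -0.2297  0.1169] box [ -75.9 -103.9] F [-1.   0.9  0.9] open -0.0001 yaw -6.4 zax [-0.0023  0.0014 -1.    ]
0.0 x 0.0079 y -0.0204 az 0.002
3.0 x 0.0068 y -0.0245 az 0.054
7.0 x 0.0057 y -0.0300 az 0.124
11.0 x 0.0049 y -0.0357 az 0.194
15.0 x 0.0045 y -0.0414 az 0.264
19.0 x 0.0046 y -0.0470 az 0.333
23.0 x 0.0050 y -0.0527 az 0.403
27.0 x 0.0058 y -0.0583 az 0.473
31.0 x 0.0070 y -0.0639 az 0.543
```

Emit:
{"name": "play_rows", "arguments": {
  "targets": [
    {"x": 0.003, "y": -0.008, "z": 0, "ax": 0, "ay": 0, "az": 0},
    {"x": 0.007, "y": -0.015, "z": 0, "ax": 0, "ay": 0, "az": 0},
    {"x": 0.008, "y": -0.0204, "z": 0, "ax": 0, "ay": 0, "az": 0},
    {"x": 0.007, "y": -0.0245, "z": 0, "ax": 0, "ay": 0, "az": 0.054},
    {"x": 0.006, "y": -0.03, "z": 0, "ax": 0, "ay": 0, "az": 0.124},
    {"x": 0.005, "y": -0.0357, "z": 0, "ax": 0, "ay": 0, "az": 0.194},
    {"x": 0.0045, "y": -0.0414, "z": 0, "ax": 0, "ay": 0, "az": 0.264},
    {"x": 0.0046, "y": -0.047, "z": 0, "ax": 0, "ay": 0, "az": 0.333},
    {"x": 0.005, "y": -0.0527, "z": 0, "ax": 0, "ay": 0, "az": 0.403},
    {"x": 0.0055, "y": -0.0555, "z": 0, "ax": 0, "ay": 0, "az": 0.438}
  ]
}}

```text
clock: 7.55
ee_pos: [0.4996, -0.1767, 0.1193]
tool_rot: [[0.851, -0.525, 0.002], [-0.525, -0.851, -0.002], [0.003, 0.0, -1.0]]
ft_force: [-0.2, -1.2, 0.9]
opening: 0.0003
finger_force: 1.0
```

```bash
python3 arc.py .0235 25 29 33 37 41 45 48 50 52 53 55
python3 -c "
from h import *
p,d,m=cam('top'); c=p[180:315,340:510]; cv2.imwrite('pics/t5.png',cv2.resize(cv2.convertScaleAbs(c,alpha=1.6),None,fx=4.4,fy=4.4,interpolation=cv2.INTER_CUBIC))"
```

```text
t 7.55 p [ 0.4996 -0.1767  0.1193] box [-68.6 -49.7] F [-0.2 -1.2  0.9] open 0.0003 yaw -31.65 zax [ 0.0021 -0.0018 -1.    ]
25.0 x -0.0024 y -0.0003 az -0.003
29.0 x -0.0039 y -0.0058 az 0.067
33.0 x -0.0049 y -0.0114 az 0.137
37.0 x -0.0056 y -0.0171 az 0.207
41.0 x -0.0059 y -0.0227 az 0.277
45.0 x -0.0058 y -0.0284 az 0.346
48.0 x -0.0055 y -0.0327 az 0.399
50.0 x -0.0051 y -0.0355 az 0.434
52.0 x -0.0047 y -0.0383 az 0.469
53.0 x -0.0044 y -0.0397 az 0.486
55.0 x -0.0038 y -0.0425 az 0.521
```

View pics/t5.png

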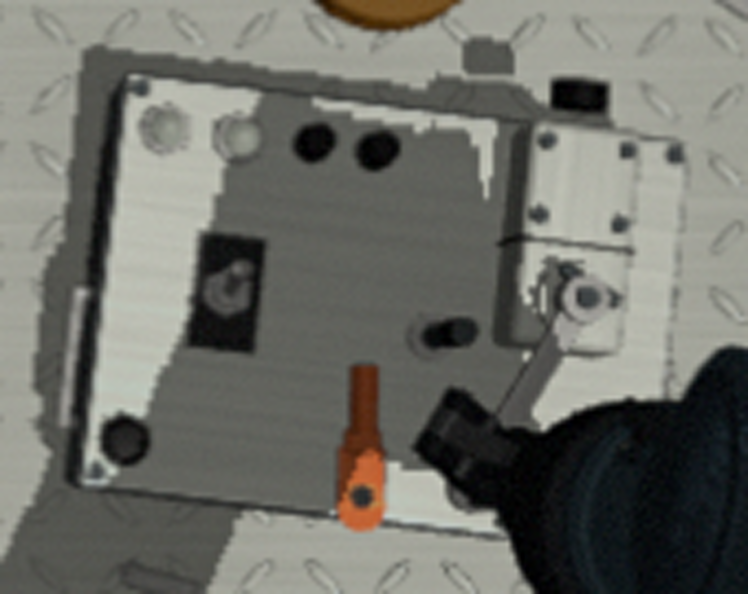

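The lever follows at about 25°, with the roller at crop (468,490). The box and lug are still and the toggle is on. The hand's knuckles are well above the post, so I continue the arc.

Emit:
{"name": "play_rows", "arguments": {
  "targets": [
    {"x": -0.0035, "y": -0.004, "z": 0, "ax": 0, "ay": 0, "az": 0.04},
    {"x": -0.0045, "y": -0.0085, "z": 0, "ax": 0, "ay": 0, "az": 0.1},
    {"x": -0.005, "y": -0.013, "z": 0, "ax": 0, "ay": 0, "az": 0.155},
    {"x": -0.0055, "y": -0.0171, "z": 0, "ax": 0, "ay": 0, "az": 0.207},
    {"x": -0.006, "y": -0.0227, "z": 0, "ax": 0, "ay": 0, "az": 0.277},
    {"x": -0.0058, "y": -0.0284, "z": 0, "ax": 0, "ay": 0, "az": 0.346},
    {"x": -0.0055, "y": -0.0327, "z": 0, "ax": 0, "ay": 0, "az": 0.399},
    {"x": -0.0052, "y": -0.0355, "z": 0, "ax": 0, "ay": 0, "az": 0.434},
    {"x": -0.0048, "y": -0.0375, "z": 0, "ax": 0, "ay": 0, "az": 0.46},
    {"x": -0.0048, "y": -0.0375, "z": 0, "ax": 0, "ay": 0, "az": 0.46}
  ]
}}

```text
clock: 8.6
ee_pos: [0.5143, -0.1426, 0.1187]
tool_rot: [[0.531, -0.847, 0.0], [-0.847, -0.531, -0.001], [0.001, 0.0, -1.0]]
ft_force: [-1.0, -2.2, 1.7]
opening: 0.0
finger_force: 1.4
```

```bash
python3 arc.py .0235 51 52 53 54 55 56 57
python3 -c "
from h import *
p,d,m=cam('scene'); c=p[150:310,135:295]; cv2.imwrite('pics/s6.png',cv2.resize(cv2.convertScaleAbs(c,alpha=1.6),None,fx=3.7,fy=3.7,interpolation=cv2.INTER_CUBIC))
for a in (50,53,55):
  t=np.radians(a)
  u,v=proj(m,np.r_[C+RB@[.010-.08*np.cos(t),-.06+.08*np.sin(t)],.131]); print(a,((u-135)*3.7).round(),((v-150)*3.7).round())"
```

```text
t 8.6 p [ 0.5143 -0.1426  0.1187] box [-57.9 -14.2] F [-1.  -2.2  1.7] open 0.0 yaw -57.93 zax [ 2.e-04 -1.e-03 -1.e+00]
51.0 x 0.0003 y -0.0004 az -0.008
52.0 x -0.0001 y -0.0018 az 0.010
53.0 x -0.0004 y -0.0032 az 0.027
54.0 x -0.0008 y -0.0045 az 0.045
55.0 x -0.0011 y -0.0059 az 0.062
56.0 x -0.0015 y -0.0073 az 0.080
57.0 x -0.0017 y -0.0087 az 0.097
50 276.0 182.0
53 282.0 188.0
55 285.0 192.0
```

View pics/s6.png

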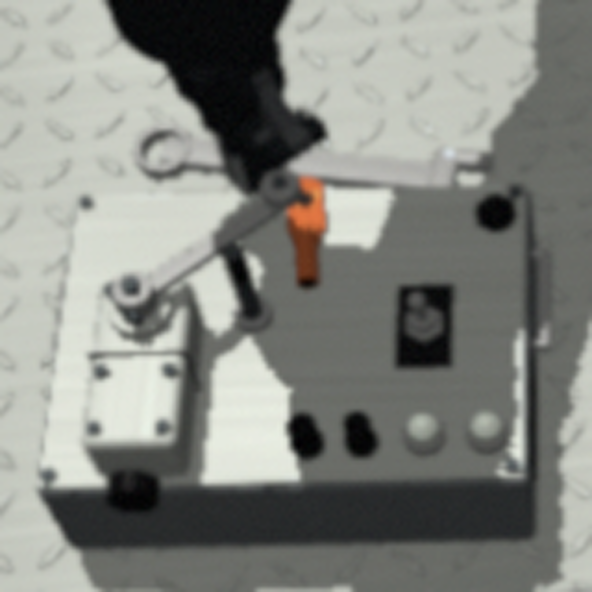

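The roller is at crop (281,185), about 52°. The arm is almost at the post, so I push in small steps and watch the force.

Emit:
{"name": "play_rows", "arguments": {
  "targets": [
    {"x": -0.0002, "y": -0.0015, "z": 0, "ax": 0, "ay": 0, "az": 0.015},
    {"x": -0.0006, "y": -0.003, "z": 0, "ax": 0, "ay": 0, "az": 0.03},
    {"x": -0.0008, "y": -0.004, "z": 0, "ax": 0, "ay": 0, "az": 0.045},
    {"x": -0.0008, "y": -0.004, "z": 0, "ax": 0, "ay": 0, "az": 0.045}
  ]
}}

```text
clock: 9.05
ee_pos: [0.5172, -0.1391, 0.1183]
tool_rot: [[0.492, -0.871, -0.0], [-0.871, -0.492, -0.0], [0.0, 0.0, -1.0]]
ft_force: [-1.5, -2.9, 2.2]
opening: 0.0002
finger_force: 1.5
```

Emit:
{"name": "play_rows", "arguments": {
  "targets": [
    {"x": 0, "y": -0.001, "z": 0, "ax": 0, "ay": 0, "az": 0.01},
    {"x": 0, "y": -0.001, "z": 0, "ax": 0, "ay": 0, "az": 0.01},
    {"x": 0, "y": -0.001, "z": 0, "ax": 0, "ay": 0, "az": 0.01}
  ]
}}

```text
clock: 9.35
ee_pos: [0.5179, -0.1385, 0.1182]
tool_rot: [[0.484, -0.875, -0.0], [-0.875, -0.484, 0.0], [-0.0, 0.0, -1.0]]
ft_force: [-2.5, -0.8, 2.0]
opening: -0.0002
finger_force: 1.5
```

```bash
cat > f.py <<'E'
from h import *
s=st(); t=np.radians(55); n=RB@[np.sin(t),np.cos(t)]; print('push',-n@s['ft_force'][:2])
p,d,m=cam('scene'); s=readout.read_state(); print('push',-n@s['ft_force'][:2])
E
python3 f.py
```

```text
t 9.35 p [ 0.5179 -0.1385  0.1182] box [-54.8  -9.7] F [-2.5 -0.8  2. ] open -0.0002 yaw -61.08 zax [-4.e-04  2.e-04 -1.e+00]
push 2.5480790830754905
push 3.3325045377335853
```

Emit:
{"name": "play_rows", "arguments": {
  "targets": [
    {"x": 0, "y": -0.001, "z": 0, "ax": 0, "ay": 0, "az": 0},
    {"x": 0, "y": -0.001, "z": 0, "ax": 0, "ay": 0, "az": 0},
    {"x": 0, "y": -0.001, "z": 0, "ax": 0, "ay": 0, "az": 0}
  ]
}}

```text
clock: 9.7
ee_pos: [0.5184, -0.1383, 0.1182]
tool_rot: [[0.483, -0.875, -0.001], [-0.875, -0.483, 0.0], [-0.001, 0.001, -1.0]]
ft_force: [-3.6, -2.6, 4.2]
opening: -0.0002
finger_force: 2.3
```

Emit:
{"name": "play_rows", "arguments": {
  "targets": [
    {"x": 0, "y": -0.001, "z": 0, "ax": 0, "ay": 0, "az": 0},
    {"x": 0, "y": -0.001, "z": 0, "ax": 0, "ay": 0, "az": 0},
    {"x": 0, "y": -0.001, "z": 0, "ax": 0, "ay": 0, "az": 0}
  ]
}}

```text
clock: 10.0
ee_pos: [0.5185, -0.1382, 0.1182]
tool_rot: [[0.483, -0.876, -0.003], [-0.876, -0.483, -0.0], [-0.001, 0.002, -1.0]]
ft_force: [-5.4, -2.9, 5.0]
opening: 0.0001
finger_force: 3.1
```

```bash
python3 f.py
```

```text
t 10.0 p [ 0.5185 -0.1382  0.1182] box [-54.2  -9.2] F [-5.4 -2.9  5. ] open 0.0001 yaw -61.11 zax [-2.7e-03 -2.0e-04 -1.0e+00]
push 6.175953581123625
push 5.613269841777069
```

```bash
python3 -c "
from h import *
p,d,m=cam('scene'); c=p[150:310,135:295]; cv2.imwrite('pics/s7.png',cv2.resize(cv2.convertScaleAbs(c,alpha=1.6),None,fx=3.7,fy=3.7,interpolation=cv2.INTER_CUBIC))"
```

```text
(no output)
```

View pics/s7.png

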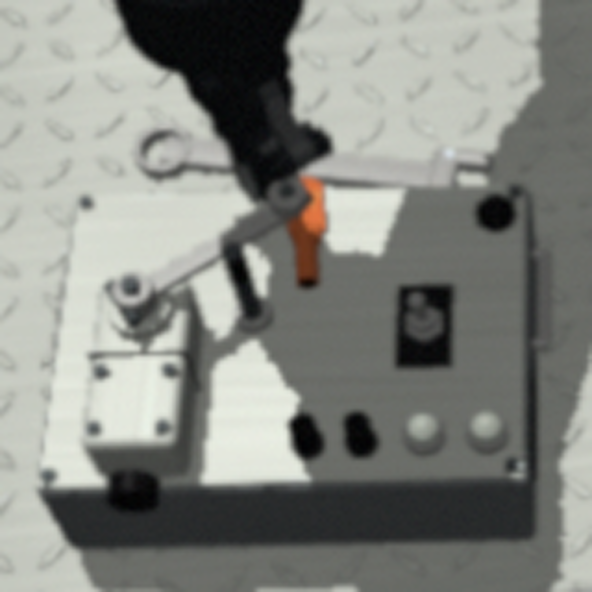

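The roller is at crop (287,192), against a prediction of (285,192) for 55°. The arm rests on the post, the toggle is still on, and the box and lug are unmoved. I'll hold briefly, then hand in.

Emit:
{"name": "play_rows", "arguments": {
  "targets": [
    {"x": 0, "y": 0, "z": 0, "ax": 0, "ay": 0, "az": 0},
    {"x": 0, "y": 0, "z": 0, "ax": 0, "ay": 0, "az": 0},
    {"x": 0, "y": 0, "z": 0, "ax": 0, "ay": 0, "az": 0},
    {"x": 0, "y": 0, "z": 0, "ax": 0, "ay": 0, "az": 0},
    {"x": 0, "y": 0, "z": 0, "ax": 0, "ay": 0, "az": 0}
  ]
}}

```text
clock: 10.6
ee_pos: [0.5185, -0.1381, 0.1181]
tool_rot: [[0.483, -0.876, -0.003], [-0.876, -0.483, -0.0], [-0.001, 0.003, -1.0]]
ft_force: [-5.3, -3.9, 4.3]
opening: 0.0
finger_force: 3.1
```

```bash
python3 -c "
from h import *
s=st(); t=np.radians(55); n=RB@[np.sin(t),np.cos(t)]; f=-n@s['ft_force'][:2]; print(f)
if 3.5<f<12: print(robot.sign_off())"
```

```text
t 10.6 p [ 0.5185 -0.1381  0.1181] box [-54.2  -9.2] F [-5.3 -3.9  4.3] open 0.0 yaw -61.11 zax [-2.8e-03 -1.0e-04 -1.0e+00]
6.498168746565307
the job is handed in; nothing more can be done
None
```

The toggle is on and the lever is held against its stop post with about 6.5 N; the box and lug look unmoved in the last picture, and the job was handed in at 10.6 s.

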